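Lock the gong tuner's turntable with its T-key

TASK

Lock the tuner's turntable so it cannot creep while the kajar gong is worked: turn the disc until the slot in its steel lug lines up over the slot in the fixed bracket, then take the T-key from its wooden rest and lower its T-head through both slots until the collar rests on the lug. Give the key a quarter turn so that its bar stands square across the slots, and leave it there, upright and let go. Do not shift the gong on its mat or disturb the other things on the table.

Things in the scene. Friction and masses are not known exactly. Their poses are not given: they have to be found in the camera images.
- turntable (a joint): Angle (rad) of the round wooden disc (300 mm diameter, 28 mm thick, top face 73 mm above the table) about its upright axis. 0 = the lug's slot lies exactly over the bracket's slot. Grows clockwise seen from above; starts at 0.5 to 1.4, so turn it anticlockwise. Stiff both ways (0.25 N m friction, some 2 N at the peg), no spring, no stop near 0; it stays where it is left.
- disc_centre (a point): Point on the turntable's axis, 79 mm above the table, on top of the brown coir mat (176 mm diameter, 6 mm thick) on which the gong sits. z is up; x and y turn with the disc, and y points from the axis to the lug.
- peg (a point): Middle (95.5 mm above the table) of the dark upright wooden peg for turning the disc: a cylinder of 24 mm diameter, 45 mm high, on the disc's top face 132 mm from the axis, 105 degrees clockwise from the lug seen from above. It turns with the disc, fixed to it. The gong is 38 mm clear of it. Axes as disc_centre.
- lug_slot (a point): Centre of the slot, at the top face, in the disc's steel lug: a plate 44 mm wide, 6 mm thick, bolted on the disc and reaching 215 mm from the axis. The slot is 185 mm from the axis, its mouth 79 mm above the table; it goes right through, 42 mm long along this point's y (radial), 15 mm wide along x; z is up. It turns with the disc.
- lock_slot (a point): Centre of the slot, at the top face, in the fixed steel bracket on the base: plate 50 mm wide, 6 mm thick, top 70 mm above the table, slot 185 mm from the disc's axis. The slot goes right through, 42 mm long along this point's y (pointing radially out from the axis), 15 mm wide along x; z is up. The lug passes 3 mm above it; 39 mm are free below the plate. It does not move.
- key_grip (a point): Centre of the grip bar of the loose, upright T-key (about 0.26 kg): a dark wooden bar with two brass bands, 70 mm long along x, 14 mm wide along y, 22 mm high, on a neck of 14 mm diameter and 15 mm length. It is 74 mm above the table in the rest at the start, 111 mm when the collar sits on the lug. z is up. The key is the same either way round and may be turned either way to lock.
- key_foot (a point): Centre of the underside of the same key's T-head, 61 mm below key_grip, same axes. The steel head is 36 mm long along x (parallel to the bar), 10 mm wide, 10 mm high, lower edges bevelled; above it a round shank of 10 mm diameter, 19 mm long, then a round collar of 28 mm diameter, 6 mm thick. With the collar on the lug the head's top is 4 mm clear below the bracket plate.
- key_rest: Fixed pale hardwood block, 90 mm (x) by 60 mm (y) and 42 mm high, with a slot 46 mm by 18 mm along its x in the middle of the top, 34 mm deep, in which the T-key hangs by its collar at the start. Origin: centre of its underside.
- kajar_centre (a point): Centre, half-way up, of the kajar: a round bronze gong of 164 mm greatest diameter and 70 mm height with a raised boss, 1.7 kg, resting loose in the middle of the mat on the disc, top of its boss 149 mm above the table. It turns with the disc. To be left in its place.
- brass_weight: Bystander: brass cylinder weight with green streaks, 48 mm diameter, 46 mm high with its knob. Origin: centre of its underside.
- river_stone: Bystander: smooth round flat grey stone, 80 mm diameter, 30 mm high. Origin: near the centre of its underside.
- wedge: Bystander: hardwood wedge 100 mm long (x), 32 mm wide, 26 mm high at the thick end. Origin: centre of its underside.
- centre_punch: Bystander: steel centre punch lying flat, 116 mm long (x), 11 mm thick. Origin: under its middle.
- hammer: Bystander: hammer lying flat at the back, 270 mm long (x). Origin: under its middle.
- bronze_key: Bystander: bronze metallophone bar lying flat, 100 mm (x) by 30 mm by 12 mm. Origin: centre of its underside.
Mind the look-alikes: they are no part of the job. Leave any green or red look-alike of the part that bears key_grip alone.

How it is judged:
By the outcome, as a careful person would: the job done as asked, in the order asked, and still so for the second after the job is handed in, with the robot touching nothing.
It also fails if it takes over 64 s, if anything falls off the work surface, if the arm or the gripper's body presses on something with over 40 N, if the wrist force passes 120 N, or if a joint passes its speed limit or range.

ROBOT

A 6-joint arm with a two-finger parallel gripper is mounted at the origin on the work surface. World frame = base frame: x ahead of the robot, y to its left, z up, the work surface at z = 0. Lengths are in m, angles in rad, forces in N, time in s.
With the tool pointing down it reaches from about 0.275 to 0.75 m from the base axis. Payload 10.2 kg.
Tool frame: the origin (TCP) lies on the mounting face of the last link; the fingertips stand 166 mm ahead of it and the grasp point (between the pads) lies hold_point_z ahead of it (hold_point_z is the distance from the TCP to the grasp point, in m); z points along the fingers, y is the line along which they close (so a half turn about z gives the same grasp; the last joint's range is limited). The gripper opens to 88 mm and grips with 3 to 60 N. Pads are 18 mm wide; open, the fingers measure 123 mm over their backs; the gripper's body (75 mm by 187 mm) begins 45 mm behind the grasp point.
Start: joints at [1.113, 0.313, 1.498, -0, 1.331, -0.223], TCP at [0.122, 0.511, 0.405] pointing down, gripper open.
Joint ranges: [-2.94, 2.94], [-0.97, 2.17], [0.19, 2.56], [-1.23, 4.37], [0.02, 3.11], [-2.88, 2.88]. Speed limits (rad/s): [2.39, 2.39, 3.01, 3.14, 3.14, 3.14].

INTERFACE

Orientations are given as a unit quaternion [x, y, z, w].
In Python, from station import observe, read_camera, finish_job, hold_point_z gives the robot as it stands.
- The arm moves only by the tool drive_tool, never from a script. Its argument "moves" is a list that holds one entry, the list of rows, each a list of 7 numbers: the turn, a rotation vector about the tool's x, y, z in rad, then the shift along the tool's x, y, z in m, then the finger opening in m, from 0 to 0.0881. A call has 1 to 20 rows; each row is the pose to reach, as a shift and turn from the pose commanded when the call began, along the tool's axes at that moment; what a row does not reach only later rows make up. A row lasts 1/8 s, in which the tool goes at most 62.5 mm and 10.7 degrees, less where a joint would pass 70% of its speed; a pose out of reach is approached as far as the arm can. A call with a gripper value outside its range is refused whole. The fingers move at their own pace and stop on an object; "force" is the grip in N (left out, the last holds). Time passes only in rows, so rows that repeat a pose let the fingers close. It gives the time, the measured TCP pose, the force, the opening and the grip force at its end, in the units of the state.
- observe(): the state, without advancing time (a new reading comes with each control period).
- read_camera(name): name is "scene" or "top"; returns a dict with "frame" (400x640x3 uint8, red, green, blue), "vertical_fov" (degrees; the focal length in pixels is half the picture's height over the tangent of half this angle, whatever the lens; pixels are square), "cx", "cy" (the principal point, pixels), "k1" (the pictures are not rectified: a ray, as slopes to the right and down, at radius r is drawn at 1 + k1 r^2 times it, then the intrinsics apply), "world_from_camera" (4x4, takes a point from camera to world coordinates). Camera axes: x right, y up, looking along -z (the intrinsics and any distortion apply to the point x, -y, -z); pixel columns grow to the right and rows downward; lengths in m; the calibration is good to about 2 mm. A picture is of the moment at which its call begins. There is no depth.
- finish_job(): hands the job in; it is judged then, once.
The state is a dict: "clock": time; "q": joint angles; "dq": joint speeds; "joint_torque": joint torques, N m; "ee_pos": TCP position; "orientation": TCP orientation; "force": force on the tool from outside, world axes, zero at the start; "wrist_torque": the same for the moment, N m; "finger_gap": opening from 0.0 (shut) to 1.0 (fully open); "grip_force": force on a finger pad.
Only numpy, scipy, OpenCV 4.12 (cv2) and the standard library are available. Lean on these libraries where they do the work, as an engineer would, in place of code of your own. Each camera call takes 0.05 s, during which the arm holds its last target. There are 200 camera calls.

## Working session

There is one attempt and no reset: what is moved stays moved. The work goes in short steps, Python scripts to look and compute and a tool call to move; the robot and the scene stay as the last step left them, time stands still between calls to the robot, and variables do not carry over. Pictures are saved under pics/ and viewed, at most 10 in all, crops included, and the job is handed in when it is done.

Besides the shell and the picture viewer there is one more tool, called in YAML: its name, and indented under it one key for each argument. drive_tool: Moves the arm, as the interface text tells. Its arguments: {"type":"object","properties":{"moves":{"type":"array"},"force":{"type":"number"}},"required":["moves"]}

```bash
ls; mkdir -p pics
cat > h.py <<'E'
import numpy as np, cv2
from station import observe, read_camera, finish_job, hold_point_z
def K(c):
    f=200/np.tan(np.radians(c['vertical_fov'])/2)
    return np.array([[f,0,c['cx']],[0,f,c['cy']],[0,0,1.]])
def ray(c,uv):
    d=np.array([c['k1'],0,0,0,0.])
    p=cv2.undistortPoints(np.array([[uv]],float),K(c),d)[0,0]
    T=np.array(c['world_from_camera']); return T[:3,3],T[:3,:3]@np.array([p[0],-p[1],-1])
def onz(c,uv,z):
    o,d=ray(c,uv); return o+d*(z-o[2])/d[2]
def pix(c,P):
    T=np.array(c['world_from_camera']); q=T[:3,:3].T@(np.array(P,float)-T[:3,3]); s=np.array([q[0]/-q[2],-q[1]/-q[2]])
    s*=1+c['k1']*(s@s); k=K(c); return s*k[0,0]+[c['cx'],c['cy']]
def save(c,n,crop=None,s=1):
    im=c['frame'][:,:,::-1]
    if crop: a,b,x,y=crop; im=im[b:y,a:x]
    cv2.imwrite('pics/'+n,cv2.resize(im,None,fx=s,fy=s,interpolation=cv2.INTER_CUBIC))
E
python3 - <<'E'
from h import *
for n in('scene','top'):
    c=read_camera(n); save(c,n+'0.png',None,1.25); print(n,c['vertical_fov'],c['cx'],c['cy'],c['k1'],np.round(c['world_from_camera'],3))
    np.save(n+'0.npy',c,allow_pickle=True)
print(hold_point_z() if callable(hold_point_z) else hold_point_z); print(observe())
E
```

```text
pics
scene 55.63602349621469 323.7794985348168 199.17423554360627 -0.020773601775774562 [[ 0.823 -0.451  0.346  0.939]
 [ 0.568  0.636 -0.522 -0.588]
 [ 0.015  0.626  0.78   1.003]
 [ 0.     0.     0.     1.   ]]
top 53.078157704082514 316.26418554503783 197.63066244552184 -0.02350209866134973 [[ 6.800e-02  9.730e-01 -2.220e-01  2.360e-01]
 [-9.980e-01  6.600e-02 -1.600e-02  5.000e-03]
 [-1.000e-03  2.230e-01  9.750e-01  1.475e+00]
 [ 0.000e+00  0.000e+00  0.000e+00  1.000e+00]]
0.1473
{'clock': 0.1, 'q': array([ 1.11261437e+00,  3.13377154e-01,  1.49834774e+00,  9.29915163e-06,
        1.33099858e+00, -2.23418154e-01]), 'dq': array([ 0.00152546, -0.0001753 , -0.00233215, -0.00025478, -0.00044414,
        0.00197871]), 'joint_torque': array([ 2.89511285e-03, -4.02811682e+01, -2.52640754e+01,  6.95400056e-02,
        3.43240611e-02, -5.55084955e-05]), 'ee_pos': array([0.12212714, 0.5105632 , 0.40423187]), 'orientation': array([ 1.17113612e-01,  9.93118363e-01, -5.31379974e-04, -1.93238638e-04]), 'force': array([-0.30457007,  0.59142498, -0.04542877]), 'wrist_torque': array([-0.00647089, -0.01550389, -0.04963603]), 'grip_force': 0.0, 'finger_gap': 1.000381574063841}
```

View pics/scene0.png

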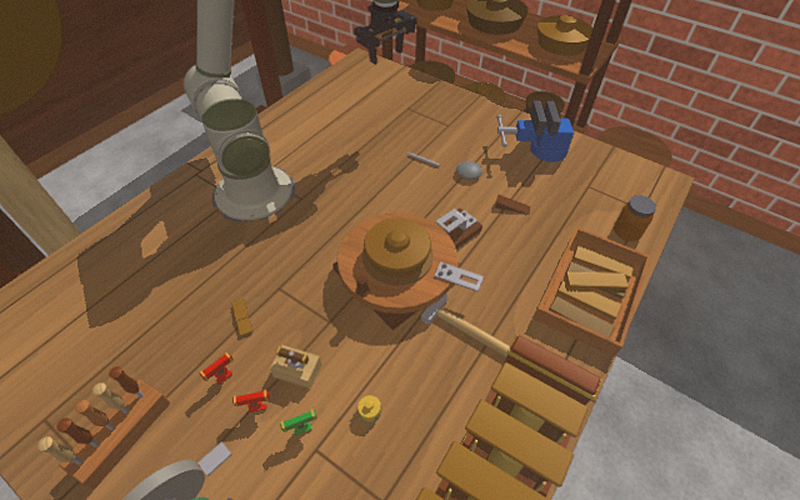

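View pics/top0.png

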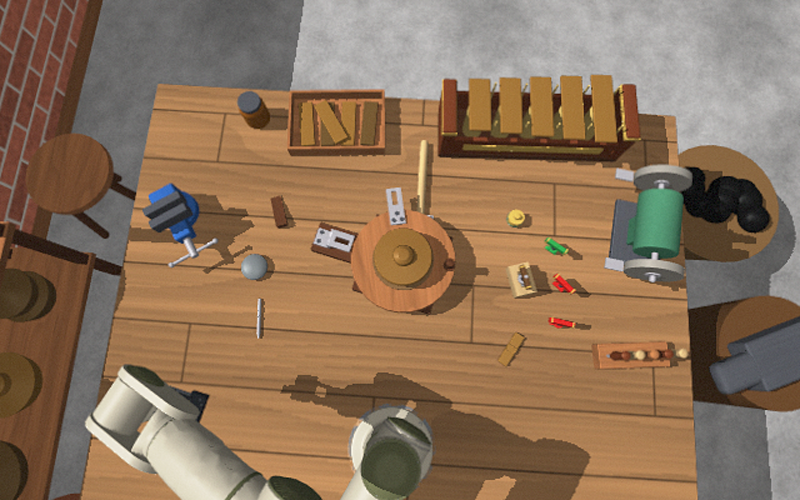

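Top view, in 800-px coordinates: disc about (403,260), lug slot about (396,205), bracket slot about (335,240), peg about (449,264), key in its rest about (521,280). I'll zoom in on the disc area and the key.

Run:
```python
from h import *
c=np.load('top0.npy',allow_pickle=True).item(); s=np.load('scene0.npy',allow_pickle=True).item()
a=c['frame'][145:255,240:440,::-1]; b=s['frame'][160:310,210:400,::-1]
a=cv2.resize(a,None,fx=4,fy=4,interpolation=cv2.INTER_CUBIC); cv2.imwrite('pics/ta.png',a)
b=cv2.resize(b,None,fx=4,fy=4,interpolation=cv2.INTER_CUBIC); cv2.imwrite('pics/sb.png',b)
```

```text
(no output)
```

View pics/ta.png

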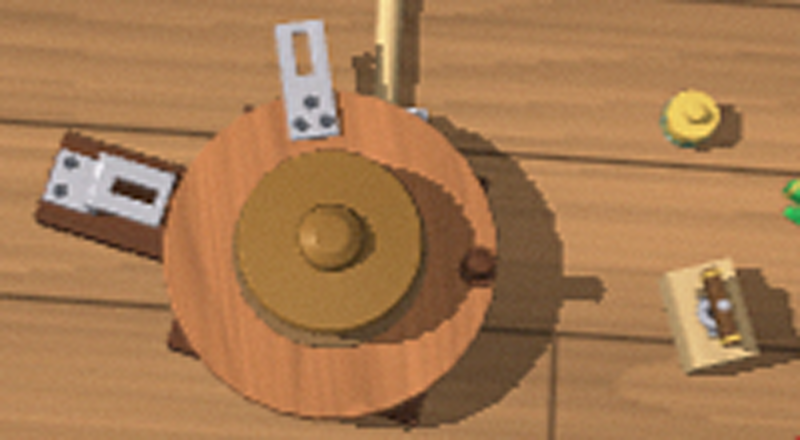

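View pics/sb.png

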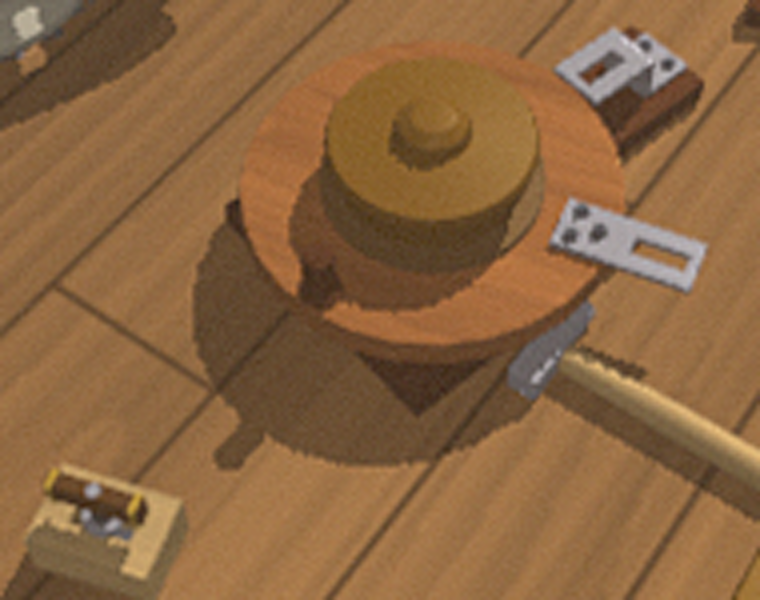

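The crop shows the lug slot at about (302,53), the bracket slot at about (134,190), the peg top at about (478,258), and the key bar from (709,268) to (733,342). These are the 4x crop coordinates; I'll convert them to world positions and check the sizes.

Run:
```python
from h import *
c=np.load('top0.npy',allow_pickle=True).item(); s=np.load('scene0.npy',allow_pickle=True).item()
T=lambda x,y,z:onz(c,((x+.5)/4-.5+240,(y+.5)/4-.5+145),z)
S=lambda x,y,z:onz(s,((x+.5)/4-.5+210,(y+.5)/4-.5+160),z)
p=lambda n,v:print(n,np.round(v,4))
def blobs(f,lo,hi,box,inv=False):
    m=cv2.inRange(cv2.cvtColor(f,cv2.COLOR_RGB2HSV),lo,hi); return m
# steel plates in top
for n,cam,z in(('top',c,.079),('scene',s,.079)):
    m=cv2.inRange(cv2.cvtColor(cam['frame'],cv2.COLOR_RGB2HSV),(0,0,110),(180,45,255))
    cs,h=cv2.findContours(m,cv2.RETR_CCOMP,cv2.CHAIN_APPROX_NONE)
    for i,k in enumerate(cs):
        if h[0][i][3]>=0 and 15<cv2.contourArea(k)<400:
            r=cv2.minAreaRect(k); 
            if 200<r[0][0]<480 and 120<r[0][1]<260: print(n,np.round(r[0],1),np.round(r[1],1),[np.round(onz(cam,r[0],zz),4) for zz in(.070,.079)])
    # bronze bands of key
p('lug T',T(302,53,.079));p('lug S',S(662,257,.079))
p('lock T',T(134.5,190,.070));p('lock S',S(602,66,.070))
p('lugends',[T(299,31,.079),T(306,76,.079)])
p('boss T',T(330,232,.149));p('boss S',S(437,117,.149))
p('peg T',T(478,256,.118))
k=[T(709,267,.085),T(733,343,.085)];p('key T',k);p('mid',(k[0]+k[1])/2); p('len',np.linalg.norm(k[0]-k[1]))
k=[S(52,478,.085),S(138,506,.085)];p('key S',k);p('mid',(k[0]+k[1])/2)
# disc ellipse at z=.073: left/right edges
m=cv2.inRange(cv2.cvtColor(c['frame'],cv2.COLOR_RGB2HSV),(5,110,120),(14,255,255))
for x,y in((163,245),(200,145),(455,145),(300,415),(420,385),(495,240)): p('edge',T(x,y,.073))
pts=np.array([T(x,y,.073)[:2] for x,y in((163,245),(200,145),(455,145),(300,415),(420,385),(495,240))])
A=np.c_[2*pts,np.ones(6)];q=np.linalg.lstsq(A,(pts**2).sum(1),rcond=None)[0];p('disc fit',[*q[:2],np.sqrt(q[2]+q[0]**2+q[1]**2)])
```

```text
top [273.1 192.2] [12.3  5.4] [array([0.5663, 0.1847, 0.07  ]), array([0.5642, 0.1836, 0.079 ])]
top [315. 158.] [12.  6.] [array([0.7059, 0.0427, 0.07  ]), array([0.7029, 0.0425, 0.079 ])]
scene [374.6 223.2] [15.8  6. ] [array([0.7027, 0.0483, 0.07  ]), array([0.705 , 0.0421, 0.079 ])]
scene [359.2 217.8] [4.2 4.9] [array([0.6543, 0.0389, 0.07  ]), array([0.657 , 0.0329, 0.079 ])]
scene [359.8 176.7] [ 5.  12.1] [array([0.5681, 0.1842, 0.07  ]), array([0.5717, 0.1767, 0.079 ])]
lug T [0.7034 0.042  0.079 ]
lug S [0.7075 0.0409 0.079 ]
lock T [0.5666 0.1842 0.07  ]
lock S [0.5678 0.1869 0.07  ]
lugends [[0.7244 0.0463 0.079 ]
 [0.6817 0.0369 0.079 ]]
boss T [0.5228 0.0055 0.149 ]
boss S [0.5261 0.007  0.149 ]
peg T [ 0.5171 -0.1234  0.118 ]
key T [[ 0.5279 -0.331   0.085 ]
 [ 0.4615 -0.3529  0.085 ]]
mid [ 0.4947 -0.3419  0.085 ]
len 0.0699
key S [[ 0.4673 -0.3524  0.085 ]
 [ 0.5273 -0.3347  0.085 ]]
mid [ 0.4973 -0.3435  0.085 ]
edge [0.5172 0.1537 0.073 ]
edge [0.6118 0.1284 0.073 ]
edge [ 0.6275 -0.1023  0.073 ]
edge [0.3744 0.0211 0.073 ]
edge [ 0.4077 -0.0821  0.073 ]
edge [ 0.542  -0.1422  0.073 ]
disc fit [0.5251 0.0064 0.1491]
```

```bash
cat >> h.py <<'E'
def pose():
    o=observe(); x,y,z,w=o['orientation']
    from scipy.spatial.transform import Rotation as R
    M=R.from_quat([x,y,z,w]).as_matrix(); return o,M,np.array(o['ee_pos'])
def goal(psi,x,y,zg,cur=None):
    "psi deg of tool y; grasp point target; prints turn z and shift in tool axes"
    o,M,p=pose()
    a=np.degrees(np.arctan2(M[1,1],M[0,1])); d=(psi-a+180)%360-180
    # nominal straight-down frame
    ar=np.radians(a); N=np.array([[-np.sin(ar),np.cos(ar),0],[np.cos(ar),np.sin(ar),0],[0,0,-1]])
    t=np.array([x,y,zg+hold_point_z])-p
    print('psi now',round(a,2),'grasp now',np.round(p+M[:,2]*hold_point_z,4),'turn',round(-np.radians(d),4),'shift',np.round(N@t,4))
E
python3 - <<'E'
from h import *
goal(-3.5,.5165,-.125,.22)
E
```

```text
psi now 76.55 grasp now [0.1221 0.5104 0.2569] turn 1.3971 shift [-0.5314 -0.5264  0.0369]
```

drive_tool:
  moves:
    - [[0,0,1.397,-0.531,-0.526,0.037,0.088],[0,0,1.397,-0.531,-0.526,0.037,0.088],[0,0,1.397,-0.531,-0.526,0.037,0.088],[0,0,1.397,-0.531,-0.526,0.037,0.088],[0,0,1.397,-0.531,-0.526,0.037,0.088],[0,0,1.397,-0.531,-0.526,0.037,0.088],[0,0,1.397,-0.531,-0.526,0.037,0.088],[0,0,1.397,-0.531,-0.526,0.037,0.088],[0,0,1.397,-0.531,-0.526,0.037,0.088],[0,0,1.397,-0.531,-0.526,0.037,0.088],[0,0,1.397,-0.531,-0.526,0.037,0.088],[0,0,1.397,-0.531,-0.526,0.037,0.088],[0,0,1.397,-0.531,-0.526,0.037,0.088],[0,0,1.397,-0.531,-0.526,0.037,0.088],[0,0,1.397,-0.531,-0.526,0.037,0.088],[0,0,1.397,-0.531,-0.526,0.037,0.088],[0,0,1.397,-0.531,-0.526,0.037,0.088]]

```text
clock: 2.22
ee_pos: [0.5161, -0.124, 0.368]
orientation: [0.728, 0.685, 0.0, 0.0]
force: [0.6, -0.1, 0.4]
finger_gap: 0.999
grip_force: 0.0
```

Run:
```python
from h import *
goal(-3.5,.5165,-.125,.102)
c=read_camera('scene'); save(c,'s1.png',(210,160,410,310),3)
```

```text
psi now -3.45 grasp now [ 0.5161 -0.124   0.2207] turn 0.0008 shift [-0.001   0.0005  0.1187]
```

View pics/s1.png

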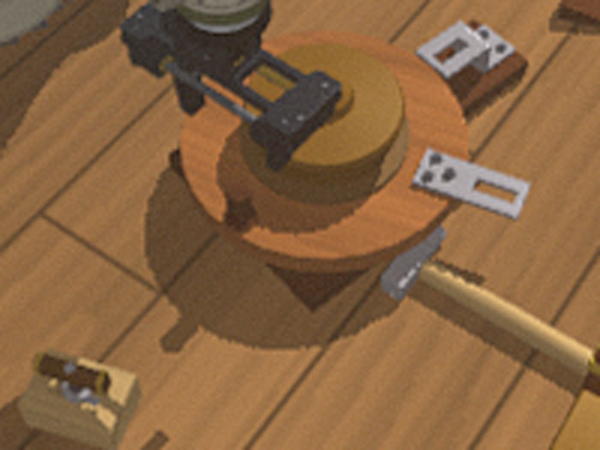

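The gripper is above the peg, which is at (238,212) in the crop, with the fingers lying tangentially. I'll go down and close gently.

drive_tool:
  moves:
    - [[0,0,0,0,0,0.04,0.088],[0,0,0,0,0,0.08,0.088],[0,0,0,-0.001,0,0.1,0.088],[0,0,0,-0.001,0,0.118,0.088],[0,0,0,-0.001,0,0.118,0.06],[0,0,0,-0.001,0,0.118,0.04],[0,0,0,-0.001,0,0.118,0.01],[0,0,0,-0.001,0,0.118,0.01],[0,0,0,-0.001,0,0.118,0.01],[0,0,0,-0.001,0,0.118,0.01],[0,0,0,-0.001,0,0.118,0.01]]
  force: 8

```text
clock: 3.65
ee_pos: [0.5161, -0.1255, 0.2497]
orientation: [0.728, 0.685, -0.0, -0.0]
force: [-1.6, 0.5, -0.8]
finger_gap: 0.268
grip_force: 8.0
```

Run:
```python
from h import *
o,M,p=pose(); print(o['finger_gap']*.0881,o['force'],o['grip_force'])
C=np.array([.523,.005]); g=(p+M[:,2]*hold_point_z)[:2]; r=g-C; print(g,np.linalg.norm(r),np.degrees(np.arctan2(r[1],r[0])))
a=np.arctan2(M[1,1],M[0,1]); N=np.array([[-np.sin(a),np.cos(a)],[np.cos(a),np.sin(a)]])
for i in range(1,17):
    t=np.radians(60*i/16); R=np.array([[np.cos(t),-np.sin(t)],[np.sin(t),np.cos(t)]])
    print([0,0,round(-t,3),*np.round(N@(R@r-r),4).tolist()])
```

```text
0.023628532590904982 [-1.61587183  0.4698438  -0.75493502] 8.000197350047529
[ 0.51611443 -0.12551155] 0.13069305603012746 -93.0200278308721
[0, 0, np.float64(-0.065), 0.0004, 0.0085]
[0, 0, np.float64(-0.131), 0.0013, 0.017]
[0, 0, np.float64(-0.196), 0.0027, 0.0255]
[0, 0, np.float64(-0.262), 0.0047, 0.0338]
[0, 0, np.float64(-0.327), 0.0073, 0.042]
[0, 0, np.float64(-0.393), 0.0104, 0.0499]
[0, 0, np.float64(-0.458), 0.014, 0.0577]
[0, 0, np.float64(-0.524), 0.0181, 0.0652]
[0, 0, np.float64(-0.589), 0.0226, 0.0724]
[0, 0, np.float64(-0.654), 0.0277, 0.0793]
[0, 0, np.float64(-0.72), 0.0331, 0.0859]
[0, 0, np.float64(-0.785), 0.039, 0.0921]
[0, 0, np.float64(-0.851), 0.0453, 0.0979]
[0, 0, np.float64(-0.916), 0.052, 0.1033]
[0, 0, np.float64(-0.982), 0.059, 0.1082]
[0, 0, np.float64(-1.047), 0.0663, 0.1126]
```

drive_tool:
  moves:
    - [[0,0,-0.033,0.0001,0.0043,0,0.01],[0,0,-0.082,0.0006,0.0106,0,0.01],[0,0,-0.131,0.0013,0.017,0,0.01],[0,0,-0.196,0.0027,0.0255,0,0.01],[0,0,-0.262,0.0047,0.0338,0,0.01],[0,0,-0.327,0.0073,0.042,0,0.01],[0,0,-0.393,0.0104,0.0499,0,0.01],[0,0,-0.458,0.014,0.0577,0,0.01],[0,0,-0.524,0.0181,0.0652,0,0.01],[0,0,-0.589,0.0226,0.0724,0,0.01],[0,0,-0.654,0.0277,0.0793,0,0.01],[0,0,-0.72,0.0331,0.0859,0,0.01],[0,0,-0.785,0.039,0.0921,0,0.01],[0,0,-0.851,0.0453,0.0979,0,0.01],[0,0,-0.916,0.052,0.1033,0,0.01],[0,0,-0.982,0.059,0.1082,0,0.01],[0,0,-1.02,0.0632,0.1108,0,0.01],[0,0,-1.047,0.0663,0.1126,0,0.01],[0,0,-1.047,0.0663,0.1126,0,0.01],[0,0,-1.047,0.0663,0.1126,0,0.01]]

```text
clock: 6.15
ee_pos: [0.6326, -0.066, 0.2497]
orientation: [0.288, 0.958, 0.0, 0.0]
force: [-2.2, 2.3, 2.4]
finger_gap: 0.27
grip_force: 8.0
```

Run:
```python
from h import *
C=np.array([.523,.005])
o,M,p=pose(); g=(p+M[:,2]*hold_point_z)[:2]; r=g-C; print(g,np.linalg.norm(r),np.degrees(np.arctan2(r[1],r[0])))
c=read_camera('top');s=read_camera('scene')
a=cv2.resize(c['frame'][170:220,235:335,::-1],None,fx=6,fy=6,interpolation=cv2.INTER_CUBIC)
b=cv2.resize(s['frame'][155:230,320:420,::-1],None,fx=6,fy=6,interpolation=cv2.INTER_CUBIC)[:290]
b=cv2.resize(s['frame'][160:208,320:420,::-1],None,fx=6,fy=6,interpolation=cv2.INTER_CUBIC)
cv2.imwrite('pics/al1.png',np.vstack([a[:288],b]))
```

```text
[ 0.63262395 -0.06593126] 0.13057049413839888 -32.90454869075789
```

View pics/al1.png

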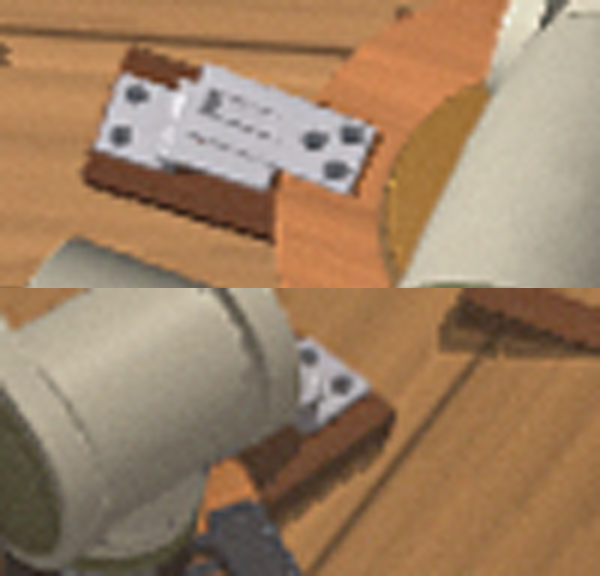

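The lug (centre about (240,115)) is now nearly over the bracket but a few degrees short. The bracket's steel still shows through its slot. I'll turn about 4.5° more.

```bash
cat >> h.py <<'E'
def arc(deg,n,C=(.523,.005)):
    o,M,p=pose(); g=(p+M[:,2]*hold_point_z)[:2]; r=g-np.array(C)
    a=np.arctan2(M[1,1],M[0,1]); N=np.array([[-np.sin(a),np.cos(a)],[np.cos(a),np.sin(a)]])
    for i in range(1,n+1):
        t=np.radians(deg*i/n); R=np.array([[np.cos(t),-np.sin(t)],[np.sin(t),np.cos(t)]])
        print(np.round([0,0,-t,*(N@(R@r-r))],4).tolist())
E
python3 -c "
from h import *
arc(4.5,4)"
```

```text
[0.0, 0.0, -0.0196, 0.0001, 0.0026]
[0.0, 0.0, -0.0393, 0.0002, 0.0051]
[0.0, 0.0, -0.0589, 0.0003, 0.0077]
[0.0, 0.0, -0.0785, 0.0005, 0.0102]
```

drive_tool:
  moves:
    - [[0,0,-0.02,0.0001,0.0026,0,0.01],[0,0,-0.039,0.0002,0.0051,0,0.01],[0,0,-0.059,0.0003,0.0077,0,0.01],[0,0,-0.0785,0.0005,0.0102,0,0.01],[0,0,-0.0785,0.0005,0.0102,0,0.01],[0,0,-0.0785,0.0005,0.0102,0,0.01]]

```text
clock: 7.0
ee_pos: [0.6378, -0.0572, 0.2497]
orientation: [0.25, 0.968, 0.0, -0.0]
force: [-3.1, 3.0, 3.4]
finger_gap: 0.267
grip_force: 8.0
```

```bash
cat > al.py <<'E'
from h import *
import sys
F=np.mean([read_camera('top')['frame'].astype(float) for _ in range(4)],0).astype(np.uint8)
c=read_camera('top'); c['frame']=F; np.save('al.npy',c,allow_pickle=True)
g=cv2.cvtColor(F,cv2.COLOR_RGB2GRAY)
# rectify onto plane z=.079, lock axes: rows along radial, cols tangential, 0.5mm/px
def rect(psi,C,z,ctr,L=60,W=60,s=.0005):
    er=np.array([np.cos(psi),np.sin(psi)]);et=np.array([-er[1],er[0]])
    n=int(L/1000/s);m=int(W/1000/s);mp=np.zeros((n,m,2),np.float32)
    for i in range(n):
        for j in range(m):
            q=ctr+er*(i-n/2)*s+et*(j-m/2)*s; mp[i,j]=pix(c,[*q,z])
    return mp
psi=np.radians(76.3);C=np.array([.523,.005]);ctr=C+.185*np.array([np.cos(psi),np.sin(psi)])
mp=rect(psi,C,.079,ctr); im=cv2.remap(F,mp[...,0],mp[...,1],cv2.INTER_CUBIC)
cv2.imwrite('pics/'+sys.argv[1],cv2.resize(im[:,:,::-1],None,fx=4.5,fy=4.5))
gr=cv2.cvtColor(im,cv2.COLOR_RGB2GRAY)
for a,b in((25,40),(40,60),(60,80),(80,95)): print(a,gr[a:b].mean(0)[::4].astype(int))
print('radial',gr[:,50:70].mean(1)[::4].astype(int))
E
python3 al.py al2.png
```

```text
25 [ 76  66  62  91 148 185 190 191 191 194 194 191 165 113  65  46  41  38
  37  56 120 179 199 194 193 194 180 165 149 119]
40 [ 78  68  66  96 149 181 190 192 193 195 198 195 161 105  61  46  43  41
  34  56 128 191 203 195 193 190 178 168 156 122]
60 [ 75  66  67 101 149 174 183 189 193 197 203 196 154  96  59  45  45  44
  30  50 122 188 200 196 194 191 185 174 147 107]
80 [ 85  69  63  95 148 183 189 192 194 199 204 190 153 100  61  43  41  36
  35  63 123 176 196 197 194 198 194 175 139  92]
radial [191 193 194 181 142  98  67  59  63  68  66  63  60  62  62  62  60  59
  59  62  61  58  57  61  76 117 168 193 196 193]
```

View pics/al2.png

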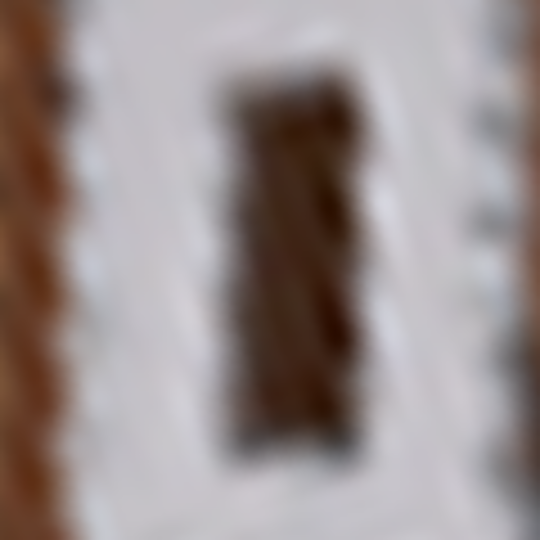

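The rectified view (9 px/mm) shows the lug slot fully dark, so it is open through both plates. It runs x 225–368 and y 80–455. Allowing for parallax, the lug is about 1 mm past the bracket, so I'll turn back about 0.35° and remeasure.

drive_tool:
  moves:
    - [[0,0,0.006,0,-0.0009,0,0.01],[0,0,0.006,0,-0.0009,0,0.01],[0,0,0.006,0,-0.0009,0,0.01]]

```text
clock: 7.62
ee_pos: [0.6374, -0.058, 0.2497]
orientation: [0.253, 0.967, 0.0, -0.0]
force: [-3.3, 4.1, 3.7]
finger_gap: 0.272
grip_force: 8.0
```

```bash
python3 al.py al3.png; python3 -c "
from h import *
print(observe()['force'],observe()['clock'])"
```

```text
25 [ 75  65  63  91 148 187 192 192 193 194 192 184 149  98  58  45  39  31
  48 108 176 198 195 192 192 188 178 181 169 127]
40 [ 79  68  65  85 135 178 194 193 194 196 197 185 142  89  55  45  41  38
  48 102 172 200 197 193 194 183 167 169 163 124]
60 [ 75  65  67 100 148 178 190 193 195 199 199 178 137  92  62  47  43  37
  42  96 168 201 198 195 197 183 158 154 150 114]
80 [ 84  69  65  96 143 178 189 195 196 201 203 174 124  77  53  43  43  32
  37  96 172 202 198 197 194 182 166 170 156 104]
radial [190 193 195 179 136  91  63  55  56  58  56  57  58  57  54  53  57  63
  62  59  54  50  49  53  70 112 164 191 195 193]
[-4.92300042  3.13678446  4.3210351 ] 7.875
```

The slots now agree to within about 0.5 mm. I'll release the peg, rise, and go above the key.

drive_tool:
  moves:
    - [[0,0,0,0,0,0,0.05],[0,0,0,0,0,0,0.05],[0,0,0,0,0,0,0.05],[0,0,0,0,0,-0.03,0.05],[0,0,0,0,0,-0.07,0.05],[0,0,0,0,0,-0.1,0.05],[0,0,0,0,0,-0.1,0.05]]

```text
clock: 8.75
ee_pos: [0.6375, -0.0583, 0.3519]
orientation: [0.253, 0.967, -0.0, 0.002]
force: [-0.3, -0.3, 0.1]
finger_gap: 0.572
grip_force: 0.0
```

Run:
```python
from h import *
goal(-72.5,.496,-.3425,.15)
```

```text
psi now 60.64 grasp now [ 0.6382 -0.0585  0.2046] turn 2.3238 shift [-0.016  -0.3171  0.0546]
```

drive_tool:
  moves:
    - [[0,0,2.324,-0.016,-0.317,0.03,0.05],[0,0,2.324,-0.016,-0.317,0.03,0.05],[0,0,2.324,-0.016,-0.317,0.03,0.05],[0,0,2.324,-0.016,-0.317,0.03,0.05],[0,0,2.324,-0.016,-0.317,0.03,0.05],[0,0,2.324,-0.016,-0.317,0.03,0.05],[0,0,2.324,-0.016,-0.317,0.03,0.05],[0,0,2.324,-0.016,-0.317,0.03,0.05],[0,0,2.324,-0.016,-0.317,0.03,0.05],[0,0,2.324,-0.016,-0.317,0.03,0.05],[0,0,2.324,-0.016,-0.317,0.03,0.05],[0,0,2.324,-0.016,-0.317,0.03,0.05],[0,0,2.324,-0.016,-0.317,0.055,0.05],[0,0,2.324,-0.016,-0.317,0.055,0.05],[0,0,2.324,-0.016,-0.317,0.055,0.05],[0,0,2.324,-0.016,-0.317,0.055,0.05]]

```text
clock: 10.75
ee_pos: [0.496, -0.3424, 0.2953]
orientation: [0.988, 0.152, 0.0, 0.0]
force: [-0.6, -1.0, -1.0]
finger_gap: 0.567
grip_force: 0.0
```

```bash
python3 al.py al4.png
python3 - <<'E'
from h import *
goal(-72.5,.496,-.3425,.076)
s=read_camera('scene'); save(s,'s2.png',(190,210,310,310),6)
E
```

```text
25 [ 75  65  60  89 147 185 189 189 190 192 190 182 147  95  57  43  38  30
  47 106 174 196 194 190 189 186 175 178 165 124]
40 [ 78  68  64  84 133 176 191 191 193 194 194 182 140  88  54  43  39  35
  45 101 170 197 194 190 191 181 166 167 160 122]
60 [ 74  65  66  97 145 176 188 191 193 196 196 176 136  92  61  47  42  35
  39  95 167 200 196 192 195 182 156 152 148 113]
80 [ 84  68  62  93 142 176 186 191 193 198 200 171 122  75  52  43  43  33
  36  96 170 200 195 194 193 181 164 168 154 102]
radial [188 191 194 177 134  90  62  53  55  57  54  54  55  56  54  53  56  62
  62  57  52  50  50  53  69 110 162 190 193 189]
psi now -72.49 grasp now [ 0.496  -0.3424  0.1477] turn 0.0001 shift [0.     0.0002 0.0717]
```

View pics/s2.png

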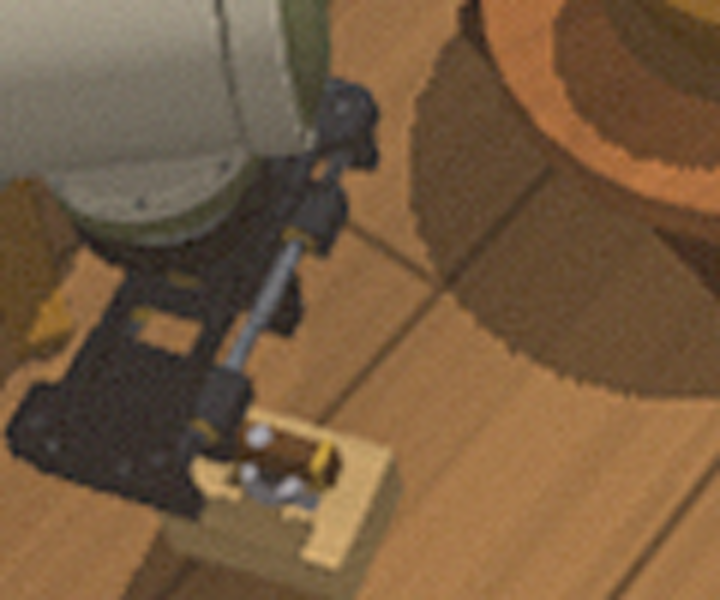

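The gripper is squarely above the key, whose bar is at about (285,455), and the turntable reading has not changed. I'll go down and grip.

drive_tool:
  moves:
    - [[0,0,0,0,0,0.025,0.05],[0,0,0,0,0,0.05,0.05],[0,0,0,0,0,0.064,0.05],[0,0,0,0,0,0.072,0.05],[0,0,0,0,0,0.072,0.05],[0,0,0,0,0,0.072,0.03],[0,0,0,0,0,0.072,0.015],[0,0,0,0,0,0.072,0.005],[0,0,0,0,0,0.072,0.005],[0,0,0,0,0,0.072,0.005],[0,0,0,0,0,0.072,0.005]]
  force: 25

```text
clock: 12.42
ee_pos: [0.496, -0.3425, 0.223]
orientation: [0.988, 0.152, 0.0, 0.0]
force: [0.4, -1.8, 3.0]
finger_gap: 0.153
grip_force: 24.9
```

drive_tool:
  moves:
    - [[0,0,0,0,0,-0.01,0.005],[0,0,0,0,0,-0.03,0.005],[0,0,0,0,0,-0.06,0.005],[0,0,0,0,0,-0.1,0.005],[0,0,0,0,0,-0.14,0.005],[0,0,0,0,0,-0.14,0.005],[0,0,0,0,0,-0.14,0.005]]

```text
clock: 13.3
ee_pos: [0.4957, -0.3421, 0.361]
orientation: [0.988, 0.152, -0.001, -0.001]
force: [0.5, -0.3, -3.5]
finger_gap: 0.16
grip_force: 24.9
```

Run:
```python
from h import *
goal(-13.5,.566,.1855,.215)
o,M,p=pose();g=p+M[:,2]*hold_point_z; print(g,o['force'],o['finger_gap'])
# brass bands near grasp in both cams
for n in('top','scene'):
    c=read_camera(n); h=cv2.cvtColor(c['frame'],cv2.COLOR_RGB2HSV); m=cv2.inRange(h,(18,120,110),(32,255,255)); u=pix(c,g).astype(int)
    mm=np.zeros_like(m); mm[u[1]-40:u[1]+40,u[0]-40:u[0]+40]=m[u[1]-40:u[1]+40,u[0]-40:u[0]+40]
    k,l,st,ce=cv2.connectedComponentsWithStats(mm); print(n,u,[(np.round(ce[i],1).tolist(),int(st[i,4]),np.round(onz(c,ce[i],g[2]),4).tolist()) for i in range(1,k) if st[i,4]>3])
    save(c,f'key_{n}.png',(u[0]-60,u[1]-50,u[0]+60,u[1]+50),5)
```

```text
psi now -72.5 grasp now [ 0.4954 -0.3417  0.2137] turn -1.0298 shift [ 0.2256 -0.482  -0.0013]
[ 0.49540497 -0.34172155  0.21370759] [ 0.49549217 -0.3451757  -3.49309501] 0.15979571658530464
top [429 213] [([412.7, 175.9], 87, [0.6185, -0.2846, 0.2137])]
scene [223 256] [([204.4, 250.6], 17, [0.4449, -0.3561, 0.2137]), ([234.8, 258.0], 17, [0.5184, -0.3288, 0.2137]), ([233.2, 284.2], 5, [0.5618, -0.3809, 0.2137]), ([222.8, 286.8], 4, [0.5469, -0.399, 0.2137]), ([224.2, 294.0], 4, [0.5619, -0.4098, 0.2137])]
```

View pics/key_scene.png

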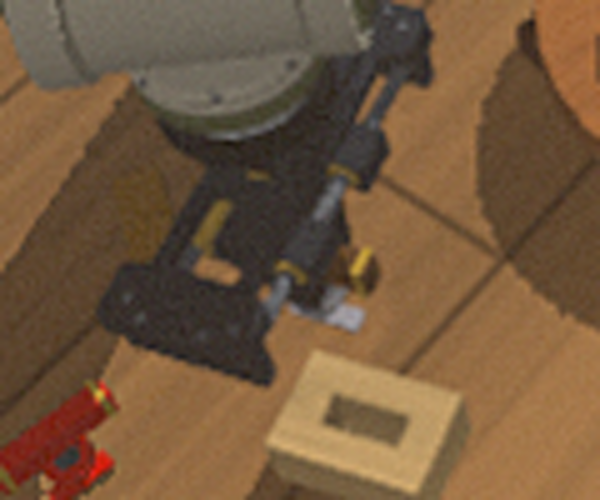

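The key is lifted clear and upright: its band is at (362,270) and the rest slot at (367,418) is empty. I'll carry it high over the gong to the slots.

drive_tool:
  moves:
    - [[0,0,0,0,0,-0.03,0.005],[0,0,-0.05,0.01,-0.02,-0.06,0.005],[0,0,-0.12,0.025,-0.053,-0.06,0.005],[0,0,-0.2,0.042,-0.09,-0.06,0.005],[0,0,-0.28,0.059,-0.126,-0.06,0.005],[0,0,-0.36,0.077,-0.164,-0.06,0.005],[0,0,-0.44,0.095,-0.202,-0.06,0.005],[0,0,-0.52,0.112,-0.24,-0.06,0.005],[0,0,-0.6,0.13,-0.278,-0.06,0.005],[0,0,-0.68,0.148,-0.316,-0.06,0.005],[0,0,-0.76,0.166,-0.354,-0.06,0.005],[0,0,-0.85,0.184,-0.392,-0.06,0.005],[0,0,-0.93,0.202,-0.43,-0.06,0.005],[0,0,-1,0.216,-0.462,-0.06,0.005],[0,0,-1.03,0.2256,-0.482,-0.06,0.005],[0,0,-1.03,0.2256,-0.482,-0.03,0.005],[0,0,-1.03,0.2256,-0.482,0,0.005],[0,0,-1.03,0.2256,-0.482,0.03,0.005],[0,0,-1.03,0.2256,-0.482,0.05,0.005],[0,0,-1.03,0.2256,-0.482,0.05,0.005]]

```text
clock: 15.9
ee_pos: [0.5661, 0.1848, 0.3109]
orientation: [0.786, 0.619, -0.002, -0.001]
force: [-0.4, 0.2, -2.8]
finger_gap: 0.157
grip_force: 24.9
```

Run:
```python
from h import *
goal(-13.5,.566,.1855,.151)
o,M,p=pose();g=p+M[:,2]*hold_point_z
c=read_camera('scene'); u=pix(c,[.566,.1855,.1]).astype(int); print(u, pix(c,g-[0,0,.063]),pix(c,[.566,.1855,.079]))
save(c,'over.png',(u[0]-50,u[1]-45,u[0]+50,u[1]+30),8); np.save('ov.npy',c,allow_pickle=True)
```

```text
psi now -13.55 grasp now [0.5655 0.1847 0.1636] turn -0.0009 shift [ 0.0007 -0.0003  0.0126]
[360 169] [360.01731917 169.9334939 ] [359.67903631 174.32390764]
```

View pics/over.png

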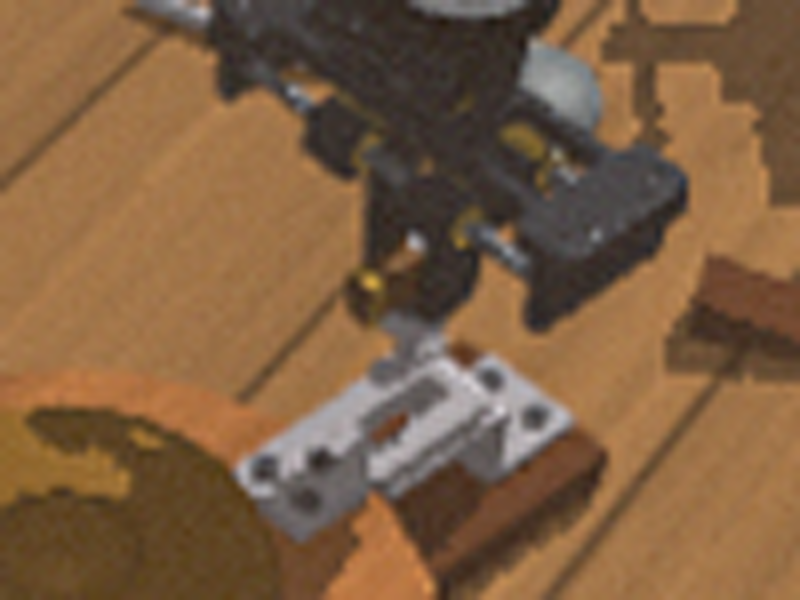

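The key hangs upright above the lug. Its head's inner end is at about (388,372), the inner band at (370,285), and the lug slot runs from about (362,430) to (445,380). I'll check the key's position along the bar numerically from the bands.

Run:
```python
from h import *
s=np.load('scene0.npy',allow_pickle=True).item(); c=np.load('ov.npy',allow_pickle=True).item()
def bands(cam,box):
    h=cv2.cvtColor(cam['frame'],cv2.COLOR_RGB2HSV); m=cv2.inRange(h,(18,120,90),(32,255,255)); x0,y0,x1,y1=box
    k,l,st,ce=cv2.connectedComponentsWithStats(m[y0:y1,x0:x1]); return [(ce[i]+[x0,y0],st[i,4]) for i in range(1,k) if st[i,4]>3]
z=.076
B=bands(s,(215,275,260,295)); print(B)
P=[onz(s,b[0],.08) for b in B]; print(np.round(P,4)); 
if len(P)==2: d=P[1]-P[0]; print('sep',np.linalg.norm(d),'mid',(P[0]+P[1])/2,'ang',np.degrees(np.arctan2(d[1],d[0])))
B=bands(c,(345,150,370,172)); print(B)
g=np.array([.5655,.1847,.1636]);er=np.array([.2334,.9724,0])
for b in B:
    q=onz(c,b[0],g[2]+.004); print(np.round(q,4),'along',(q-g)@er,'across',(q-g)@[er[1],-er[0],0])
for n,off,dz in(('head in',-.018,-.063),('head out',.018,-.063),('band',-.031,0.004)): print(n,pix(c,g+er*off+[0,0,dz]))
L=np.array([.566,.1855,.079])
for o in(-.021,.021): print('slot end',pix(c,L+er*o))
# slot from scene image: dark/brown hole in steel
m=cv2.inRange(cv2.cvtColor(c['frame'],cv2.COLOR_RGB2HSV),(0,0,125),(180,45,255))
cs,h=cv2.findContours(m,cv2.RETR_CCOMP,cv2.CHAIN_APPROX_NONE)
for i,k in enumerate(cs):
    r=cv2.minAreaRect(k)
    if h[0][i][3]>=0 and 340<r[0][0]<375 and 165<r[0][1]<185 and cv2.contourArea(k)>8: print('hole',r,onz(c,r[0],.079))
```

```text
[(array([222.47368421, 280.78947368]), np.int32(19)), (array([243.84375, 287.0625 ]), np.int32(32)), (array([250.5, 287. ]), np.int32(4)), (array([226. , 291.8]), np.int32(5))]
[[ 0.4678 -0.3549  0.08  ]
 [ 0.5263 -0.3357  0.08  ]
 [ 0.5405 -0.3255  0.08  ]
 [ 0.4974 -0.3725  0.08  ]]
[(array([355.63636364, 158.45454545]), np.int32(11))]
[0.5569 0.1611 0.1676] along -0.024903046427355423 across -0.0028226327652066258
head in [356.1013601  172.59083903]
head out [363.86388694 167.28972362]
band [354.88329297 159.86802496]
slot end [355.17748604 177.42844271]
slot end [364.11578061 171.26406738]
hole ((371.0000305175781, 171.00001525878906), (4.242640495300293, 2.8284268379211426), 45.0) [0.58903886 0.22030786 0.079     ]
```

The band geometry puts the key centred in the grip to about 1.5 mm, and the slot centre (0.566, 0.1855) agrees with the picture. I'll lower in stages and watch the force.

drive_tool:
  moves:
    - [[0,0,0,0.0007,0,0.005,0.005],[0,0,0,0.0007,0,0.01,0.005],[0,0,0,0.0007,0,0.015,0.005],[0,0,0,0.0007,0,0.018,0.005],[0,0,0,0.0007,0,0.021,0.005],[0,0,0,0.0007,0,0.024,0.005],[0,0,0,0.0007,0,0.026,0.005],[0,0,0,0.0007,0,0.026,0.005]]

```text
clock: 16.95
ee_pos: [0.5664, 0.1859, 0.2866]
orientation: [0.785, 0.619, -0.0, -0.0]
force: [-0.3, -0.8, -2.5]
finger_gap: 0.156
grip_force: 24.9
```

drive_tool:
  moves:
    - [[0,0,0,0,0,0.003,0.005],[0,0,0,0,0,0.005,0.005],[0,0,0,0,0,0.007,0.005],[0,0,0,0,0,0.009,0.005],[0,0,0,0,0,0.011,0.005],[0,0,0,0,0,0.011,0.005]]

```text
clock: 17.7
ee_pos: [0.5663, 0.1859, 0.2755]
orientation: [0.785, 0.619, -0.0, -0.0]
force: [-0.3, -0.2, -1.6]
finger_gap: 0.156
grip_force: 24.9
```

Foot at about 65 mm, inside the bracket slot, with no contact force. Seated TCP should be about 0.260.

drive_tool:
  moves:
    - [[0,0,0,0,0,0.003,0.005],[0,0,0,0,0,0.006,0.005],[0,0,0,0,0,0.009,0.005],[0,0,0,0,0,0.012,0.005],[0,0,0,0,0,0.014,0.005],[0,0,0,0,0,0.014,0.005]]

```text
clock: 18.45
ee_pos: [0.5663, 0.1859, 0.2615]
orientation: [0.785, 0.619, -0.0, -0.0]
force: [0.2, -0.1, -2.9]
finger_gap: 0.158
grip_force: 24.9
```

drive_tool:
  moves:
    - [[0,0,0,0,0,0.0005,0.005],[0,0,0,0,0,0.001,0.005],[0,0,0,0,0,0.0015,0.005],[0,0,0,0,0,0.0015,0.005]]

```text
clock: 18.95
ee_pos: [0.5664, 0.1859, 0.2602]
orientation: [0.785, 0.619, 0.0, -0.0]
force: [-0.2, 0.0, -3.3]
finger_gap: 0.159
grip_force: 24.9
```

drive_tool:
  moves:
    - [[0,0,0,0,0,0.0005,0.005],[0,0,0,0,0,0.001,0.005],[0,0,0,0,0,0.001,0.005]]

```text
clock: 19.32
ee_pos: [0.5665, 0.1858, 0.2599]
orientation: [0.785, 0.619, 0.0, 0.0]
force: [-0.9, -0.5, 5.7]
finger_gap: 0.156
grip_force: 24.9
```

Seated: contact at TCP 0.260. I'll back off 0.5 mm and make the quarter turn.

drive_tool:
  moves:
    - [[0,0,0,0,0,-0.0006,0.005],[0,0,-0.1,0,0,-0.0006,0.005],[0,0,-0.2,0,0,-0.0006,0.005],[0,0,-0.3,0,0,-0.0006,0.005],[0,0,-0.4,0,0,-0.0006,0.005],[0,0,-0.5,0,0,-0.0006,0.005],[0,0,-0.6,0,0,-0.0006,0.005],[0,0,-0.7,0,0,-0.0006,0.005],[0,0,-0.8,0,0,-0.0006,0.005]]

```text
clock: 20.45
ee_pos: [0.5663, 0.1863, 0.2599]
orientation: [0.481, 0.877, 0.001, -0.0]
force: [-0.3, 2.7, 2.6]
finger_gap: 0.157
grip_force: 24.9
```

drive_tool:
  moves:
    - [[0,0,-0.1,0,0,0,0.005],[0,0,-0.2,0,0,0,0.005],[0,0,-0.3,0,0,0,0.005],[0,0,-0.4,0,0,0,0.005],[0,0,-0.5,0,0,0,0.005],[0,0,-0.6,0,0,0,0.005],[0,0,-0.7,0,0,0,0.005],[0,0,-0.771,0,0,0,0.005],[0,0,-0.771,0,0,0,0.005],[0,0,-0.771,0,0,0,0.005]]

```text
clock: 21.7
ee_pos: [0.5664, 0.1859, 0.2599]
orientation: [0.118, 0.993, 0.0, 0.0]
force: [-1.5, 0.5, 3.3]
finger_gap: 0.156
grip_force: 24.9
```

```bash
python3 -c "
from h import *
goal(76.5,.5664,.1859,.1126); print(observe()['wrist_torque'])"
```

```text
psi now 76.44 grasp now [0.5664 0.1859 0.1126] turn -0.001 shift [-0. -0.  0.]
[0.02436511 0.23219011 0.03788727]
```

drive_tool:
  moves:
    - [[0,0,0,0,0,0,0.018],[0,0,0,0,0,0,0.025],[0,0,0,0,0,0,0.04],[0,0,0,0,0,0,0.04],[0,0,0,0,0,-0.01,0.04],[0,0,0,0,0,-0.03,0.04],[0,0,0,0,0,-0.06,0.04],[0,0,0,0,0,-0.1,0.04],[0,0,0,0,0,-0.15,0.04],[0,0,0,-0.05,0.04,-0.18,0.04],[0,0,0,-0.05,0.09,-0.2,0.04],[0,0,0,-0.05,0.13,-0.2,0.04],[0,0,0,-0.05,0.13,-0.2,0.04]]

```text
clock: 23.32
ee_pos: [0.6451, 0.303, 0.4592]
orientation: [0.116, 0.993, 0.0, -0.0]
force: [0.2, -1.3, -0.4]
finger_gap: 0.453
grip_force: 0.0
```

Run:
```python
from h import *
print(observe()['force'])
for n in('scene','top'):
    c=read_camera(n); f=c['frame']; h=cv2.cvtColor(f,cv2.COLOR_RGB2HSV); m=cv2.inRange(h,(18,120,90),(32,255,255))
    u=pix(c,[.566,.186,.122]).astype(int); x0,y0=u-20; k,l,st,ce=cv2.connectedComponentsWithStats(m[y0:y0+40,x0:x0+40])
    P=[(onz(c,ce[i]+[x0,y0],.12),st[i,4]) for i in range(1,k) if st[i,4]>3]
    print(n,u,[(np.round(q,4).tolist(),int(a)) for q,a in P])
    if len(P)==2:
        d=P[1][0]-P[0][0]; print('sep',np.linalg.norm(d),'mid',(P[0][0]+P[1][0])/2,'ang',np.degrees(np.arctan2(d[1],d[0])))
    b=np.load(n+'0.npy',allow_pickle=True).item()
    d=cv2.absdiff(cv2.GaussianBlur(f,(5,5),0),cv2.GaussianBlur(b['frame'],(5,5),0)).max(2)>30
    for nm,P in dict(gong=(.525,.006,.149),weight=(.56,-.33,.02)).items():
        pass
    print('gong boss px expected',pix(c,[.523,.006,.149]))
    # gong: bronze mask centroid now vs start
    for lab,im in(('start',b['frame']),('now',f)):
        g=cv2.inRange(cv2.cvtColor(im,cv2.COLOR_RGB2HSV),(15,120,50),(25,255,255)); v=pix(c,[.523,.006,.13]).astype(int)
        w=np.zeros_like(g); w[v[1]-32:v[1]+32,v[0]-40:v[0]+40]=g[v[1]-32:v[1]+32,v[0]-40:v[0]+40]
        M=cv2.moments(w,True); print(lab,M['m00'],M['m10']/M['m00'],M['m01']/M['m00'])
```

```text
[ 0.21883011 -1.25024562 -0.44627219]
scene [360 165] [([0.538, 0.1901, 0.12], 12), ([0.597, 0.1759, 0.12], 12)]
sep 0.06069492473503892 mid [0.56746775 0.18302849 0.12      ] ang -13.564324239557347
gong boss px expected [317.8198031  188.62966768]
start 3030.0 316.46963696369636 190.94917491749175
now 3014.0 316.4180491041805 191.37889847378898
top [271 188] [([0.5959, 0.179, 0.12], 8), ([0.5368, 0.1935, 0.12], 7)]
sep 0.06084368245372309 mid [0.56634746 0.18625946 0.12      ] ang 166.22361026876965
gong boss px expected [321.98977187 202.56947327]
start 2056.0 321.33949416342415 204.2329766536965
now 2086.0 321.34467881112175 204.18456375838926
```

Both cameras show the key upright at (0.567, 0.185) with its bar at -13.6°, square to the slots. The gong hasn't shifted. I'll hand the job in.

```bash
python3 -c "
from h import *
print(finish_job())"
```

```text
the job is handed in; nothing more can be done
None
```

The turntable is locked and the job is handed in: the T-key is through both slots, seated, turned a quarter square across them and let go, the gong hasn't shifted, and I saw no contact with the other things on the table.

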